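# Put the chocolate pan on the warming plate and set its thermostat

### The arm

A 6-joint arm with a two-finger parallel gripper is mounted at the origin on the work surface. World frame = base frame: x ahead of the robot, y to its left, z up, the work surface at z = 0. Lengths are in m, angles in rad, forces in N, time in s.
With the tool pointing down it reaches from about 0.425 to 0.95 m from the base axis. Payload 3.5 kg.
Tool frame: the origin (TCP) lies between the finger pads; the fingertips stand 17 mm ahead of it and the grasp point (between the pads) lies 2 mm behind it; z points along the fingers, y is the line along which they close (so a half turn about z gives the same grasp; the last joint's range is limited). The gripper opens to 85 mm and grips with 20 to 120 N. Pads are 22 mm wide; open, the fingers measure 114 mm over their backs; the gripper's body (76 mm by 85 mm) begins 54 mm behind the grasp point. The pads swing forward as they close: fully open they stand 13 mm farther back than shut.
Start: joints at [1.144, 0.286, 1.577, -0, 1.279, -0.15], TCP at [0.184, 0.649, 0.248] pointing down, gripper open.
Joint ranges: [-2.77, 2.77], [-0.9, 2.22], [0.21, 2.48], [-1.53, 4.67], [0.24, 2.81], [-2.84, 2.84]. Speed limits (rad/s): [2.79, 2.79, 3.14, 3.14, 3.14, 3.14].

### API

Orientations are given as a unit quaternion [w, x, y, z].
In Python, from rig import manip gives the robot as it stands. The module is installed in compiled form; this text tells all that it offers.
- The arm moves only by the tool move_arm, never from a script. Its argument "targets" is one flat list of numbers, 5 for each row, row after row: the shift along the world's x, y, z in cm, then the turn about the world's z in degrees, then the closure, from 0 (fully open) to 1 (shut). A call has 1 to 12 rows; each row is the pose to reach, as a shift and turn from the pose commanded when the call began; what a row does not reach only later rows make up. A row lasts 1/12 s, in which the tool goes at most 41.7 mm and 7.16 degrees, less where a joint would pass 70% of its speed; a pose out of reach is approached as far as the arm can. A call with a gripper value outside its range is refused whole. The fingers move at their own pace and stop on an object; the grip force is fixed at half the most. Time passes only in rows, so rows that repeat a pose let the fingers close. It gives the time, the measured TCP pose, the force, the opening and the grip force at its end, in the units of the state.
- manip.get_state(): the state, without advancing time (a new reading comes with each control period).
- manip.camera(name): name is "scene" or "top" or "wrist"; returns a dict with "pixels" (400x640x3 uint8, red, green, blue), "intrinsics" (3x3 intrinsics, pixels), "R" (3x3) and "t" (3): a world point X has camera coordinates R X + t. Camera axes: x right, y down, z forward; pixel columns grow to the right and rows downward; lengths in m; the calibration is good to about 2 mm. A picture is of the moment at which its call begins. There is no depth.
- manip.job_done(): hands the job in; it is judged then, once.
The state is a dict: "t": time; "joint_pos": joint angles; "joint_vel": joint speeds; "joint_torque": joint torques, N m; "position": TCP position; "tcp_rot": TCP orientation; "contact_force": force on the tool from outside, world axes, zero at the start; "ft_torque": the same for the moment, N m; "opening": finger opening in m; "grasp_force": force on a finger pad.
Only numpy, scipy, OpenCV 4.12 (cv2) and the standard library are available. Lean on these libraries where they do the work, as an engineer would, in place of code of your own. Each camera call takes 0.05 s, during which the arm holds its last target. There are 200 camera calls.

### The job

Slide the lidded copper pan along the counter onto the round warming plate so that it stands inside the steel ring, and let go of it. Then turn the thermostat's pointer on the console until it points at the small brass clip on the rim of the scale, within about 4.9 degrees (half a division), and let go. Be gentle: never press harder than 15 N on the thermostat or 20 N on the pan, never lift or tip the pan, and leave the cake dome, the gift box and the mug alone.

Things in the scene. Friction and masses are not known exactly. Their poses are not given: they have to be found in the camera images.
- pan: Round copper pan with a steel lid and a low brass button on it, one rigid piece, 110 mm across (lid 112 mm), 46 mm high at the lid's rim, 60 mm over the button, about 0.6 kg. Stands loose on the counter. Origin: centre of its underside; z up.
- plate: Round black warming plate let in flush with the counter (no step), 170 mm across, with a thin steel ring of 140 mm mean diameter drawn on it. Fixed. Origin: its centre, at counter height. It lies between the pan and the console; which of the two is on the left varies.
- console: Thermostat console: fixed dark steel box 170 x 170 mm, 50 mm high, its top a white round dial plate (162 mm across) with black division lines every 10 degrees over 270 degrees. Origin: centre of its underside; z up.
- dial_axis (a point): Point on the vertical axis of the thermostat's pointer, over the console's centre, 66 mm above the counter (half-way up the pointer).
- pointer_tip (a point): Outer end of the pointer: a black upright bar 10 mm wide that reaches from a round hub (28 mm across) out to 58 mm from the axis, spanning heights 55 to 77 mm above the counter (hub top at 81 mm), with a white line on top. The bar is on one side of the hub only. This point is on the bar's outer end face, 58 mm from the axis and 66 mm above the counter.
- set_mark (a point): Where the pointer tip must come: 58 mm from the axis, 66 mm above the counter, in the direction of the brass clip. The clip is a small fixed brass block with a diamond-shaped outer end, on the rim of the scale from 69 to 87 mm from the axis, top 57 mm above the counter; it cannot be moved.
- thermostat (a joint): Angle of the pointer in rad: 0 at the low end of the scale, growing clockwise seen from above, 4.71 at the high-end stop. It stays where it is left (friction about 0.06 N m). It starts 0.1 to 1.0; the clip is at 1.6 to 3.6, so the pointer must be turned clockwise.
- dome: Bystander: glass cake dome on a white plate, 130 mm across, 104 mm high. Origin: centre of its underside.
- giftbox: Bystander: gold gift box with a red band, 110 x 150 x 90 mm high. Origin: centre of its underside.
- cup: Bystander: white mug, 70 mm across, 60 mm high. Origin: centre of its underside.

How it is judged:
By the outcome, as a careful person would: the job done as asked, in the order asked, and still so for the second after the job is handed in, with the robot touching nothing.
It also fails if it takes over 64 s, if anything falls off the work surface, if the arm or the gripper's body presses on something with over 40 N, if the wrist force passes 120 N, or if a joint passes its speed limit or range.

## Working session

There is one attempt and no reset: what is moved stays moved. The work goes in short steps, Python scripts to look and compute and a tool call to move; the robot and the scene stay as the last step left them, time stands still between calls to the robot, and variables do not carry over. Pictures are saved under pics/ and viewed, at most 12 in all, crops included, and the job is handed in when it is done.

Besides the shell and the picture viewer there is one more tool, called after "Emit:" as name(argument=value, ...) on one line, values as JSON. move_arm: Moves the arm, as the interface text tells. Its arguments: {"type":"object","properties":{"targets":{"type":"array"}},"required":["targets"]}

```bash
mkdir -p pics
cat > h.py <<'E'
import numpy as np, cv2
from rig import manip
def snap(n,f):
    c=manip.camera(n); cv2.imwrite(f,cv2.cvtColor(c["pixels"],cv2.COLOR_RGB2BGR)); 
    np.savez(f[:-4]+'.npz',**c); return c
def ray(c,uv,z):
    R,t=np.array(c["R"]),np.array(c["t"]); o=-R.T@t
    d=R.T@np.linalg.solve(np.array(c["intrinsics"]),[uv[0],uv[1],1.]); return o+d*(z-o[2])/d[2]
def proj(c,X):
    p=np.array(c["intrinsics"])@(np.array(c["R"])@np.array(X)+np.array(c["t"])); return p[:2]/p[2]
E
python3 - <<'E'
from h import *
for n in("top","scene"):
    c=snap(n,f"pics/{n}0.png"); print(n,-np.array(c["R"]).T@c["t"])
s=manip.get_state(); print(s["position"],s["tcp_rot"],s["opening"],s["t"],s["contact_force"])
E
```

```text
top [ 0.45869269 -0.02610949  0.837294  ]
scene [0.98295992 0.04677534 0.66984296]
[0.1842133  0.64881189 0.24709814] [-3.12181833e-04  1.37979870e-01  9.90434477e-01 -1.00249306e-03] 0.08558434503949086 0.1 [ 0.40367841 -0.01878883 -0.18790411]
```

View pics/top0.png

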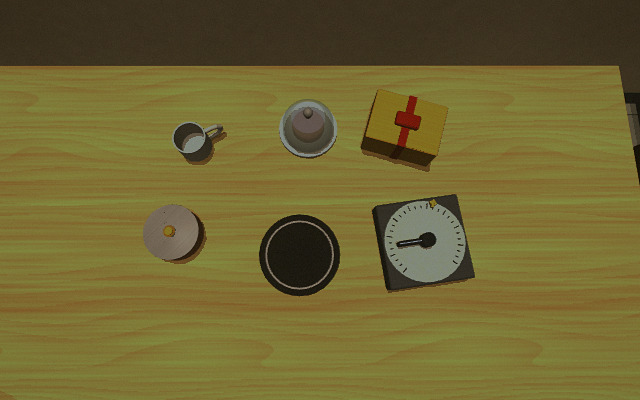

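View pics/scene0.png

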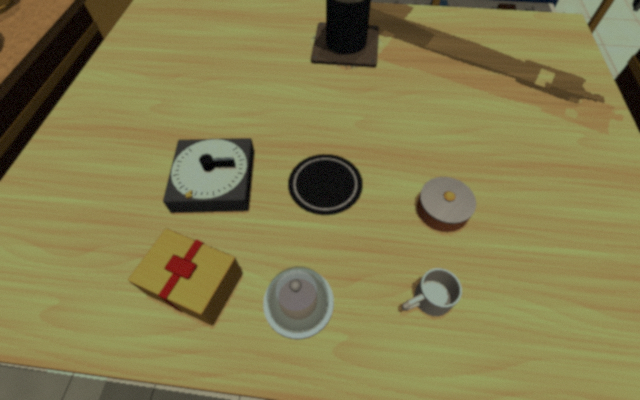

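The top view shows the pan at about (171,233), the plate at (300,255), the dial hub at (428,240) with its pointer to the left, and the clip at (433,204). The scene view agrees. Next I'll measure these.

```bash
cat >> h.py <<'E'
def blob(m,n=1):
    k,l,s,cc=cv2.connectedComponentsWithStats(m.astype(np.uint8)); o=1+np.argsort(-s[1:,4])[:n]
    return [(cc[i].round(1),s[i].tolist(),l==i) for i in o]
def load(f): return dict(np.load(f))
def box(shape,u0,v0,u1,v1):
    m=np.zeros(shape[:2],bool); m[v0:v1,u0:u1]=1; return m
E
python3 - <<'E'
from h import *
r4=lambda x:np.round(x,4)
c=load("pics/top0.npz"); p=c["pixels"].astype(int); R,G,B=p[...,0],p[...,1],p[...,2]
hsv=cv2.cvtColor(c["pixels"],cv2.COLOR_RGB2HSV).astype(int)
# plate
b=blob((p.max(2)<60)&box(p.shape,240,200,360,310))[0]
cn=max(cv2.findContours(b[2].astype(np.uint8),0,1)[0],key=cv2.contourArea); e=cv2.fitEllipse(cv2.convexHull(cn)); print("plate",e,r4(ray(c,e[0],0)))
# lid: low saturation
print("sat lid",hsv[245,165],hsv[220,180],"wood",hsv[300,170], "shadow", hsv[240,203])
b=blob((hsv[...,1]<90)&(hsv[...,2]>60)&box(p.shape,130,195,215,270))[0]
cn=max(cv2.findContours(b[2].astype(np.uint8),0,1)[0],key=cv2.contourArea); e=cv2.fitEllipse(cv2.convexHull(cn)); print("lid",e,r4(ray(c,e[0],.046)))
b=blob((hsv[...,1]>120)&(B<R-40)&box(p.shape,155,220,183,243))[0];print("button",b[:2],r4(ray(c,b[0],.058)))
# dial white disc
b=blob((hsv[...,1]<90)&(hsv[...,2]>80)&box(p.shape,375,190,475,290))[0]
cn=max(cv2.findContours(b[2].astype(np.uint8),0,1)[0],key=cv2.contourArea); e=cv2.fitEllipse(cv2.convexHull(cn)); ax=ray(c,e[0],.05);print("dial",e,r4(ax))
# clip
b=blob((hsv[...,1]>120)&(p.max(2)>90)&box(p.shape,415,196,450,214))[0];cl=ray(c,b[0],.057);print("clip",b[:2],r4(cl),np.hypot(*(cl-ax)[:2]),"ang",np.degrees(np.arctan2(*(cl-ax)[1::-1])))
# pointer
b=blob((p.max(2)<60)&box(p.shape,394,225,440,255))[0]
v,u=np.nonzero(b[2]);print("ptr",b[:2],u.min(),v[u==u.min()])
tip=ray(c,(u.min(),v[u<u.min()+3].mean()),.077);print("tip",r4(tip),np.degrees(np.arctan2(*(tip-ax)[1::-1])),np.hypot(*(tip-ax)[:2]))
for n in ("mug",(195,140),.06),("dome",(308,128),.0),("gift",(404,122),.09): print(n[0],r4(ray(c,n[1],n[2])))
x=cv2.resize(cv2.cvtColor(c["pixels"][185:300,365:485],cv2.COLOR_RGB2BGR),None,fx=5,fy=5,interpolation=2); cv2.imwrite("pics/dialc.png",x)
E
```

```text
plate ((299.147705078125, 254.50262451171875), (64.11241912841797, 64.7138900756836), 9.91087818145752) [ 0.5116 -0.0055  0.    ]
sat lid [ 17  69 115] [ 17  64 120] wood [ 21 155 133] shadow [ 17 165  93]
lid ((170.3765411376953, 231.84446716308594), (53.08892822265625, 57.03887939453125), 50.32143783569336) [0.5546 0.2513 0.046 ]
button (array([168.5, 230.7]), [163, 225, 12, 12, 116]) [0.5554 0.251  0.058 ]
dial ((424.5972595214844, 241.23670959472656), (78.98102569580078, 83.72490692138672), 133.6613006591797) [ 0.5338 -0.2563  0.05  ]
clip (array([423.1, 196.8]), [415, 196, 23, 4, 51]) [ 0.6227 -0.2567  0.057 ] 0.08891450140306294 ang -0.2520615566298207
ptr (array([420.4, 240.6]), [396, 232, 40, 16, 312]) 396 [243]
tip [ 0.5262 -0.1931  0.077 ] 96.78873514536149 0.0636149622771661
mug [0.743  0.2085 0.06  ]
dome [ 0.7929 -0.0246  0.    ]
gift [ 0.7694 -0.2177  0.09  ]
```

View pics/dialc.png

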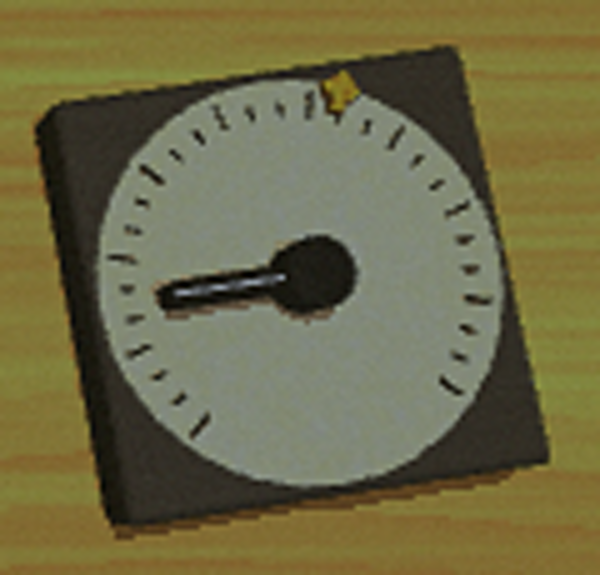

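The crop shows the clip diamond at crop (340,92), which is px (433,203.4). The hub top is at crop (317,272) and the pointer tip at crop (158,299). I'll refine those angles and check them against the scene camera.

Run:
```python
from h import *
c=load("pics/top0.npz"); f=lambda u,v,z: ray(c,(365+u/5-.4,185+v/5-.4),z)
hub=f(317,272,.081); dial=f(301,283,.05); tip=f(158,299,.077); tin=f(285,279,.077); clip=f(340,92,.057)
A=lambda a,b:np.degrees(np.arctan2(*(a-b)[1::-1]))
print(hub,dial,tip,clip); ax=(hub+dial)/2
print("clip",A(clip,ax),A(clip,dial),np.hypot(*(clip-ax)[:2]),"ptr",A(tip,tin),A(tip,ax),np.hypot(*(tip-ax)[:2]))
lo,hi=f(202,427,.05),f(455,386,.05); print("lo/hi",A(lo,ax),A(hi,ax))
s=load("pics/scene0.npz"); p=s["pixels"].astype(int); hsv=cv2.cvtColor(s["pixels"],cv2.COLOR_RGB2HSV).astype(int)
def fit(m):
    cn=max(cv2.findContours(m.astype(np.uint8),0,1)[0],key=cv2.contourArea); return cv2.fitEllipse(cv2.convexHull(cn))
b=blob((p.max(2)<60)&box(p.shape,280,145,370,220))[0];e=fit(b[2]);print("plate",e,ray(s,e[0],0))
b=blob((hsv[...,1]<90)&(p.max(2)>60)&box(p.shape,410,170,485,230))[0];e=fit(b[2]);print("lid",e,ray(s,e[0],.046))
b=blob((hsv[...,1]<90)&(p.max(2)>90)&box(p.shape,165,135,255,205))[0];e=fit(b[2]);print("dial",e,ray(s,e[0],.05))
for X in(hub,clip,tip):print(proj(s,X))
```

```text
[ 0.5350616  -0.25401577  0.081     ] [ 0.53383315 -0.25670246  0.05      ] [ 0.52530093 -0.19346528  0.077     ] [ 0.609881   -0.27506121  0.057     ]
clip -14.637761155501938 -13.572116095042094 0.07796412397995596 ptr 98.67039502132342 98.4061218896631 0.06256600525500347
lo/hi 144.22918027797562 -124.73138574363942
plate ((324.8954162597656, 183.406982421875), (47.58470153808594, 58.22871017456055), 90.17862701416016) [ 0.51452869 -0.00534916  0.        ]
lid ((447.67071533203125, 199.62481689453125), (45.38434600830078, 58.38776779174805), 110.52046203613281) [0.55859081 0.25077314 0.046     ]
dial ((208.1683807373047, 168.45106506347656), (58.75785446166992, 78.8216323852539), 73.17048645019531) [ 0.53870258 -0.25623259  0.05      ]
[205.70458425 158.12008419]
[188.33180393 193.1256658 ]
[235.47264702 158.23223559]
```

Both views agree:

| Item | Position or angle |
|---|---|
| Pan | (0.5565, 0.251) |
| Plate | (0.513, -0.0055) |
| Dial axis | (0.5355, -0.2555) |
| Pointer | about 98.5° |
| Clip | about -14° |

I'll push the pan with the open fingers as a two-point fork. Tool yaw goes -83.7°, with the start pose behind the pan.

Emit:
move_arm(targets=[3.2, -2.6, 0, -7, 0, 6.4, -5.2, 0, -14, 0, 9.6, -7.8, 0, -21, 0, 12.9, -10.4, 0, -28, 0, 16.1, -13, 0, -35, 0, 19.3, -15.6, 0, -42, 0, 22.6, -18.2, 0, -49, 0, 25.8, -20.8, 0, -56, 0, 29, -23.4, 0, -63, 0, 33, -26.5, 0, -70, 0, 36, -29, 0, -77, 0, 38.7, -31.1, 0, -83.7, 0])

```text
t: 1.1
position: [0.5725, 0.3365, 0.2477]
tcp_rot: [-0.0, 0.766, 0.643, -0.001]
contact_force: [0.9, 0.2, -0.4]
opening: 0.0857
grasp_force: 0.0
```

Emit:
move_arm(targets=[0, 0, -3.5, 0, 0, 0, 0, -7, 0, 0, 0, 0, -10.5, 0, 0, 0, 0, -14, 0, 0, 0, 0, -17, 0, 0, 0, 0, -19.5, 0, 0, 0, 0, -21, 0, 0, 0, 0, -21.5, 0, 0, 0, 0, -21.5, 0, 0])

```text
t: 1.85
position: [0.5705, 0.3379, 0.0318]
tcp_rot: [-0.0, 0.764, 0.646, -0.001]
contact_force: [-0.0, 0.2, 0.3]
opening: 0.0854
grasp_force: 0.0
```

Run:
```python
from h import *
snap("top","pics/top1.png")
s=manip.get_state(); print(s["position"],s["tcp_rot"],s["opening"],s["t"],s["contact_force"],s["joint_pos"])
```

```text
[0.57177848 0.33848304 0.03371642] [6.42573992e-05 7.63549395e-01 6.45749395e-01 1.89639167e-04] 0.08566547885198596 1.9 [0.28402629 0.82622913 0.99608757] [ 3.82061258e-01  5.02010351e-01  1.71823652e+00 -3.39788048e-06
  9.20945329e-01  5.48850929e-01]
```

View pics/top1.png

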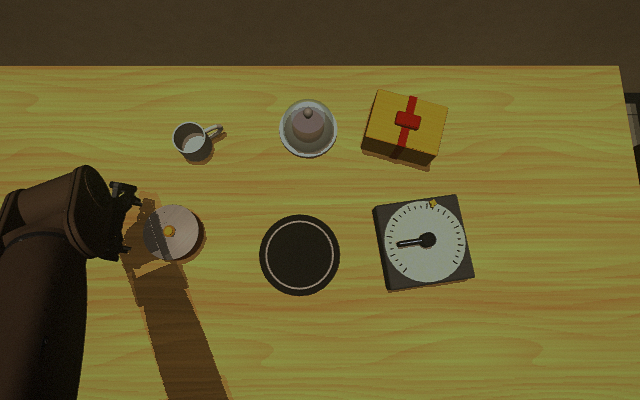

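The top view shows the fork standing left of the pan with a gap: fingers near x≈125, pan (173,232). The line-up is right, so I'll push along (-0.167, -0.986), slowly at contact.

Emit:
move_arm(targets=[-0.17, -1, 0, 0, 0, -0.33, -2, 0, 0, 0, -0.45, -2.7, 0, 0, 0, -0.5, -3, 0, 0, 0, -0.55, -3.3, 0, 0, 0, -0.6, -3.6, 0, 0, 0, -0.65, -3.9, 0, 0, 0, -0.7, -4.2, 0, 0, 0, -0.75, -4.5, 0, 0, 0, -0.8, -4.8, 0, 0, 0, -0.87, -5.2, 0, 0, 0, -0.95, -5.6, 0, 0, 0])

```text
t: 2.9
position: [0.5621, 0.2824, 0.0335]
tcp_rot: [0.0, 0.763, 0.646, 0.0]
contact_force: [0.5, 3.4, -0.9]
opening: 0.0855
grasp_force: 1.5
```

Emit:
move_arm(targets=[-0.08, -0.5, 0, 0, 0, -0.17, -1, 0, 0, 0, -0.25, -1.5, 0, 0, 0, -0.34, -2, 0, 0, 0, -0.42, -2.5, 0, 0, 0, -0.5, -3, 0, 0, 0, -0.6, -3.5, 0, 0, 0, -0.68, -4, 0, 0, 0, -0.76, -4.5, 0, 0, 0, -0.85, -5, 0, 0, 0, -0.93, -5.5, 0, 0, 0, -1.02, -6, 0, 0, 0])

```text
t: 3.9
position: [0.5517, 0.2218, 0.0334]
tcp_rot: [-0.0, 0.764, 0.646, 0.0]
contact_force: [1.3, 3.7, 0.6]
opening: 0.0852
grasp_force: 1.7
```

Pushing takes about 3.7 N. I'll continue.

Emit:
move_arm(targets=[-0.08, -0.5, 0, 0, 0, -0.17, -1, 0, 0, 0, -0.25, -1.5, 0, 0, 0, -0.34, -2, 0, 0, 0, -0.42, -2.5, 0, 0, 0, -0.5, -3, 0, 0, 0, -0.6, -3.5, 0, 0, 0, -0.68, -4, 0, 0, 0, -0.76, -4.5, 0, 0, 0, -0.85, -5, 0, 0, 0, -0.93, -5.5, 0, 0, 0, -1.02, -6, 0, 0, 0])

```text
t: 4.9
position: [0.5414, 0.1618, 0.0333]
tcp_rot: [-0.0, 0.764, 0.646, -0.0]
contact_force: [-0.0, 3.7, 0.6]
opening: 0.0857
grasp_force: 1.8
```

Emit:
move_arm(targets=[-0.08, -0.5, 0, 0, 0, -0.17, -1, 0, 0, 0, -0.25, -1.5, 0, 0, 0, -0.34, -2, 0, 0, 0, -0.42, -2.5, 0, 0, 0, -0.5, -3, 0, 0, 0, -0.6, -3.5, 0, 0, 0, -0.68, -4, 0, 0, 0, -0.76, -4.5, 0, 0, 0, -0.85, -5, 0, 0, 0, -0.93, -5.5, 0, 0, 0, -1.02, -6, 0, 0, 0])

```text
t: 5.9
position: [0.5312, 0.1018, 0.0333]
tcp_rot: [-0.0, 0.764, 0.646, -0.0]
contact_force: [0.6, 4.7, 1.5]
opening: 0.0858
grasp_force: 1.8
```

Emit:
move_arm(targets=[-0.08, -0.5, 0, 0, 0, -0.17, -1, 0, 0, 0, -0.25, -1.5, 0, 0, 0, -0.34, -2, 0, 0, 0, -0.42, -2.5, 0, 0, 0, -0.5, -3, 0, 0, 0, -0.55, -3.3, 0, 0, 0, -0.58, -3.5, 0, 0, 0, -0.58, -3.5, 0, 0, 0])

```text
t: 6.65
position: [0.5254, 0.0667, 0.0333]
tcp_rot: [0.0, 0.764, 0.646, -0.0]
contact_force: [-0.5, 2.5, 1.6]
opening: 0.0852
grasp_force: 1.1
```

```bash
cat > pan.py <<'E'
from h import *
import sys
k=sys.argv[1]
for n in("top","scene"):
    c=snap(n,f"pics/{n}{k}.png"); p=c["pixels"].astype(int); hsv=cv2.cvtColor(c["pixels"],cv2.COLOR_RGB2HSV).astype(int)
    bx=(225,195,362,310) if n=="top" else (280,135,420,225)
    b=blob((hsv[...,1]>120)&(hsv[...,0]<25)&(p.max(2)>70)&cv2.erode(box(p.shape,*bx).astype(np.uint8),None).astype(bool),4)
    for q in b: print(n,"brass",q[:2],ray(c,q[0],.058))
s=manip.get_state(); print(s["position"],s["contact_force"],s["t"])
E
python3 pan.py 2
```

```text
top brass (array([322.9, 299.7]), [277, 287, 84, 22, 1343]) [ 0.4220285  -0.05248734  0.058     ]
top brass (array([246.1, 231.5]), [226, 227, 42, 11, 248]) [0.5533392  0.09794663 0.058     ]
top brass (array([329.7, 213.1]), [286, 211, 75, 7, 232]) [ 0.58970036 -0.06766836  0.058     ]
top brass (array([341.6, 223.5]), [321, 220, 40, 9, 183]) [ 0.56870722 -0.09103081  0.058     ]
scene brass (array([375.8, 183.4]), [343, 136, 76, 86, 1728]) [0.54325818 0.10328265 0.058     ]
scene brass (array([319.8, 145.6]), [281, 136, 63, 19, 521]) [ 0.45462041 -0.02357773  0.058     ]
scene brass (array([333.2, 199.7]), [322, 196, 20, 9, 111]) [0.5928235  0.02017074 0.058     ]
scene brass (array([337.2, 170.5]), [333, 167, 9, 8, 57]) [0.51907084 0.02123213 0.058     ]
[0.52536712 0.06684528 0.03321603] [1.13179367 1.89886856 0.80133741] 6.75
```

View pics/top2.png

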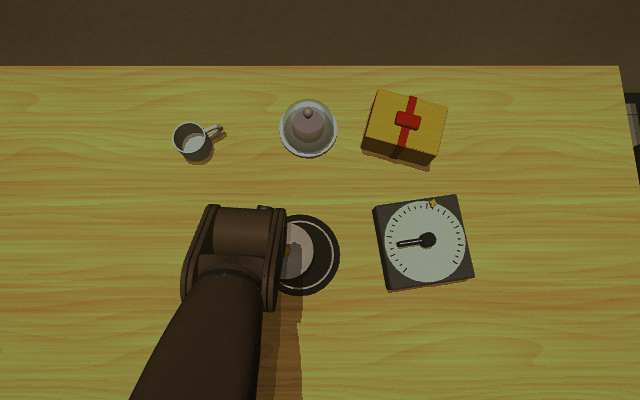

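The top view shows the pan partly hidden by the wrist, its button near (287,252). The scene view puts the button at (337,170), i.e. (0.519, 0.021), against the plate at (0.5145, -0.0053) in the same camera. It needs (-0.45, -2.65) cm more.

Emit:
move_arm(targets=[-0.08, -0.5, 0, 0, 0, -0.17, -1, 0, 0, 0, -0.25, -1.5, 0, 0, 0, -0.34, -2, 0, 0, 0, -0.41, -2.4, 0, 0, 0, -0.45, -2.65, 0, 0, 0, -0.45, -2.65, 0, 0, 0, -0.37, -2.1, 0, 0, 0, -0.2, -1.1, 0, 0, 0, 0.15, 1, 0, 0, 0, 0.6, 3.6, 0, 0, 0, 1.2, 7, 0, 0, 0])

```text
t: 7.75
position: [0.5374, 0.1377, 0.033]
tcp_rot: [0.0, 0.764, 0.645, -0.001]
contact_force: [0.4, -1.0, 0.8]
opening: 0.0856
grasp_force: 0.0
```

Emit:
move_arm(targets=[0, 2, 1.5, 0, 0.2, 0, 3, 5, 0, 0.5, 0, 3, 9, 0, 1, 0, 3, 12, 0, 1, 0, 3, 12, 0, 1])

```text
t: 8.17
position: [0.5418, 0.169, 0.1613]
tcp_rot: [0.004, 0.763, 0.646, 0.006]
contact_force: [2.0, 0.8, 0.1]
opening: 0.0259
grasp_force: 0.0
```

```bash
python3 pan.py 3 | grep -v "\[2..,\|top brass (array(\[3[24]"
python3 - <<'E'
from h import *
for n in("top","scene"):
    c=load(f"pics/{n}3.npz"); p=c["pixels"].astype(int); hsv=cv2.cvtColor(c["pixels"],cv2.COLOR_RGB2HSV).astype(int)
    bx=(262,215,340,298) if n=="top" else (290,145,362,215)
    b=blob((hsv[...,1]<90)&(p.max(2)>75)&box(p.shape,*bx))[0]
    cn=max(cv2.findContours(b[2].astype(np.uint8),0,1)[0],key=cv2.contourArea); e=cv2.fitEllipse(cv2.convexHull(cn)); print("lid",e,ray(c,e[0],.046))
a=cv2.imread("pics/top3.png");b=cv2.imread("pics/scene3.png");cv2.imwrite("pics/c3.png",np.hstack([cv2.resize(a[180:320,220:380],None,fx=2.4,fy=2.4),cv2.resize(b[120:260,260:420],None,fx=2.4,fy=2.4)]))
E
```

```text
scene brass (array([328.1, 195.9]), [311, 189, 34, 13, 223]) [0.58494401 0.00904715 0.058     ]
scene brass (array([324.9, 167.5]), [321, 164, 9, 8, 58]) [ 0.51405696 -0.00547221  0.058     ]
scene brass (array([354.4, 163.7]), [353, 163, 4, 3, 9]) [0.49684134 0.05602909 0.058     ]
[0.53835727 0.16808118 0.15503297] [-0.62967296  0.67292742 -1.04982779] 8.2667
lid ((298.5544128417969, 252.94728088378906), (55.7329216003418, 56.22270584106445), 22.325695037841797) [ 0.51172682 -0.00541929  0.046     ]
lid ((324.85797119140625, 180.64419555664062), (59.740482330322266, 64.04251861572266), 91.23048400878906) [ 0.53961562 -0.00265114  0.046     ]
```

View pics/c3.png

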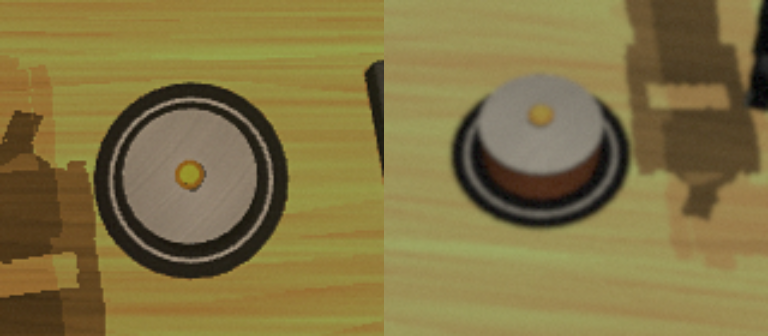

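The pan stands centred in the ring with an even gap all round (top crop (190,175)), the button is at plate centre within about 1 mm, and the gripper is free. Next I'll bring the closed fingers to the counter-clockwise side of the pointer.

Emit:
move_arm(targets=[-0.3, -3.2, 1, 7, 1, -0.6, -6.4, 1.5, 14, 1, -0.9, -9.6, 1.5, 21, 1, -1.2, -12.8, 1.5, 28, 1, -1.5, -16, 1.5, 35, 1, -1.8, -19.2, 1.5, 42, 1, -2.1, -22.4, 1.5, 49, 1, -2.4, -25.6, 1.5, 56, 1, -2.7, -28.8, 1.5, 63, 1, -3, -32, 1.5, 70, 1, -3.2, -35.3, 1.5, 77, 1, -3.4, -38.6, 1.5, 84, 1])

```text
t: 9.27
position: [0.5019, -0.2193, 0.1656]
tcp_rot: [-0.002, 0.132, 0.991, 0.001]
contact_force: [0.4, -0.0, 0.3]
opening: 0.0001
grasp_force: 0.0
```

Emit:
move_arm(targets=[0, 0, 0, 7, 1, 0, 0, 0, 14, 1, 0, 0, 0, 21, 1, 0, 0, 0, 24.1, 1, 0, 0, 0, 24.1, 1, 0, 0, 0, 24.1, 1])

```text
t: 9.77
position: [0.5026, -0.218, 0.1662]
tcp_rot: [-0.002, -0.074, 0.997, 0.001]
contact_force: [0.5, 0.3, -0.3]
opening: 0.0
grasp_force: 0.0
```

Run:
```python
from h import *
s=manip.get_state(); print(s["position"],s["tcp_rot"],s["joint_pos"],s["opening"],s["contact_force"])
w,x,y,z=s["tcp_rot"]; print("y ang",np.degrees(np.arctan2(w*w-x*x+y*y-z*z,2*(x*y-w*z))))
```

```text
[ 0.50259769 -0.21799408  0.16621794] [-0.00160398 -0.07366898  0.99728085  0.00109968] [-5.94369427e-01  9.31648337e-02  1.95807704e+00 -2.93545687e-04
  1.09423155e+00 -2.31250243e+00] 4.3246315112418e-05 [ 0.49612471  0.32713273 -0.31668298]
y ang 98.44930239633318
```

Emit:
move_arm(targets=[0, 0, -3, 0, 1, 0, 0, -5.5, 0, 1, 0, 0, -7.5, 0, 1, 0, 0, -8.5, 0, 1, 0, 0, -8.8, 0, 1, 0, 0, -8.8, 0, 1])

```text
t: 10.27
position: [0.5031, -0.2183, 0.0794]
tcp_rot: [-0.001, -0.074, 0.997, 0.001]
contact_force: [-0.6, 0.1, 0.4]
opening: -0.0003
grasp_force: 0.0
```

Run:
```python
from h import *
c=snap("top","pics/top4.png");snap("scene","pics/scene4.png")
a=cv2.imread("pics/top4.png");b=cv2.imread("pics/scene4.png");cv2.imwrite("pics/c4.png",np.hstack([cv2.resize(a[180:310,350:490],None,fx=2.8,fy=2.8),cv2.resize(b[100:230,150:290],None,fx=2.8,fy=2.8)]))
s=manip.get_state();p=s["position"];print(p,s["contact_force"],s["t"])
ax=np.array([.5360,-.2555]);o=p[:2];ph0=98.45
for off,ph in [(.026,98.5),(.016,98.5)]+[(.016,q) for q in np.arange(93,-15,-5.5)]+[(.016,-8),(.016,-11),(.016,-14)]:
    f=np.radians(ph);q=ax+.042*np.array([np.cos(f),np.sin(f)])+off*np.array([-np.sin(f),np.cos(f)]);print(round(ph,1),(100*(q-o)).round(2),round(ph-ph0,1))
```

```text
[ 0.50431518 -0.21913151  0.08143116] [ 0.41532718 -0.54138042 -0.58361152] 10.3667
98.5 [-0.02  0.13] 0.0
98.5 [0.97 0.28] 0.0
93.0 [1.35 0.47] -5.5
87.5 [1.75 0.63] -11.0
82.0 [2.17 0.74] -16.5
76.5 [2.59 0.82] -22.0
71.0 [3.02 0.86] -27.4
65.5 [3.45 0.85] -33.0
60.0 [3.88 0.8 ] -38.4
54.5 [4.3  0.71] -44.0
49.0 [4.72 0.58] -49.4
43.5 [5.11 0.41] -55.0
38.0 [5.49 0.21] -60.4
32.5 [ 5.85 -0.03] -66.0
27.0 [ 6.18 -0.3 ] -71.4
21.5 [ 6.49 -0.61] -77.0
16.0 [ 6.76 -0.94] -82.4
10.5 [ 7.01 -1.3 ] -88.0
5.0 [ 7.21 -1.68] -93.4
-0.5 [ 7.38 -2.07] -99.0
-6.0 [ 7.51 -2.48] -104.4
-11.5 [ 7.6  -2.91] -110.0
-8 [ 7.55 -2.64] -106.5
-11 [ 7.6  -2.87] -109.5
-14 [ 7.63 -3.1 ] -112.5
```

View pics/c4.png

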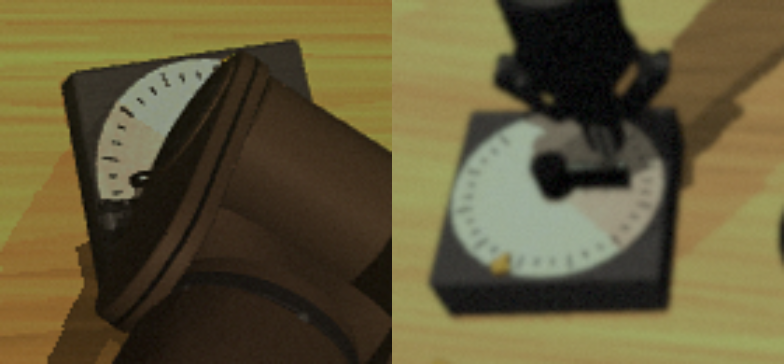

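The crops show the closed fingers on the robot side of the bar, clear of it at scene-crop (605,140), bar (600,178). Now I'll swing the pointer clockwise, turning the tool with it.

Emit:
move_arm(targets=[0.5, 0.2, 0, 0, 1, 0.8, 0.25, 0, 0, 1, 1.0, 0.3, 0, 0, 1, 1.17, 0.38, 0, -2.8, 1, 1.35, 0.47, 0, -5.5, 1, 1.75, 0.63, 0, -11, 1, 2.17, 0.74, 0, -16.5, 1, 2.59, 0.82, 0, -22, 1, 3.02, 0.86, 0, -27.5, 1, 3.45, 0.85, 0, -33, 1, 3.88, 0.8, 0, -38.5, 1, 4.3, 0.71, 0, -44, 1])

```text
t: 11.37
position: [0.5467, -0.2113, 0.0808]
tcp_rot: [-0.0, 0.307, 0.952, 0.0]
contact_force: [-1.5, 0.4, 0.9]
opening: -0.0001
grasp_force: 0.8
```

Run:
```python
from h import *
c=snap("scene","pics/scene5.png");p=c["pixels"].astype(int)
cv2.imwrite("pics/c5.png",cv2.resize(cv2.imread("pics/scene5.png")[100:230,150:290],None,fx=4,fy=4))
s=manip.get_state();print(s["position"],s["contact_force"],s["ft_torque"],s["t"])
```

```text
[ 0.54746018 -0.21168931  0.08094435] [-0.11685587  0.05485989  0.42778112] [ 0.07580421 -0.01661927  0.00384971] 11.4167
```

View pics/c5.png

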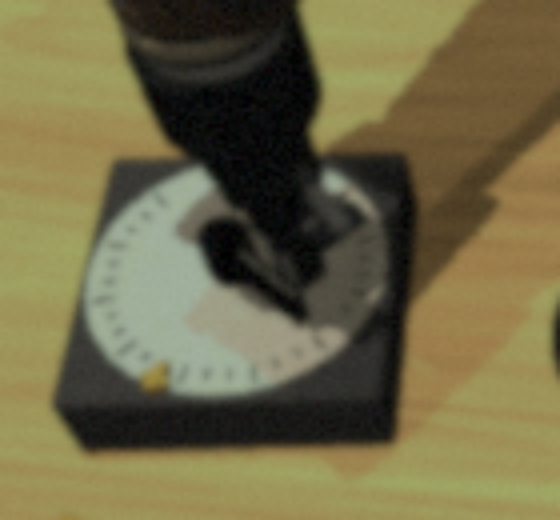

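The scene crop shows the bar swinging with the fingers, tip at (305,318), with low forces. I'll continue and stop about 15° short of the clip.

Emit:
move_arm(targets=[0.42, -0.13, 0, -5.5, 1, 0.81, -0.3, 0, -11, 1, 1.19, -0.5, 0, -16.5, 1, 1.55, -0.74, 0, -22, 1, 1.88, -1.01, 0, -27.5, 1, 2.19, -1.32, 0, -33, 1, 2.46, -1.65, 0, -38.5, 1, 2.71, -2.01, 0, -44, 1, 2.86, -2.28, 0, -48, 1, 2.98, -2.53, 0, -51.5, 1, 3.03, -2.67, 0, -53.5, 1, 3.03, -2.67, 0, -53.5, 1])

```text
t: 12.42
position: [0.5774, -0.2382, 0.0807]
tcp_rot: [0.0, 0.7, 0.714, 0.0]
contact_force: [1.3, -0.3, 0.4]
opening: 0.0
grasp_force: 0.3
```

Run:
```python
from h import *
for n in("scene","top"): snap(n,f"pics/{n}6.png")
a=cv2.imread("pics/top6.png");b=cv2.imread("pics/scene6.png");cv2.imwrite("pics/c6.png",np.hstack([cv2.resize(a[180:310,365:465],None,fx=4,fy=4),cv2.resize(b[120:250,160:260],None,fx=4,fy=4)]))
s=manip.get_state();print(s["position"],s["contact_force"],s["t"])
```

```text
[ 0.577101   -0.23823042  0.08059001] [1.04952625 0.63549277 0.23444514] 12.5167
```

View pics/c6.png

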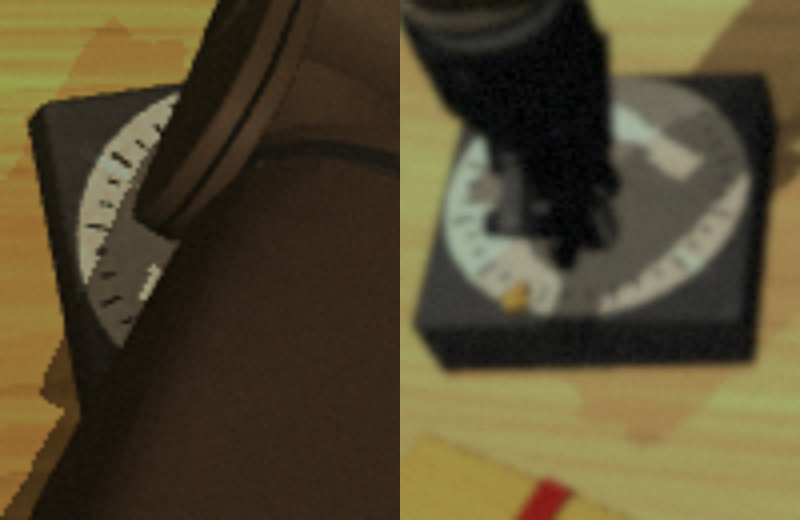

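The scene crop shows the pointer tip at (565,262), which is px (201,185). The clip is at px (188.6,194), so the pointer is still short of it. I'll work out the angle in the same camera.

Run:
```python
from h import *
c=load("pics/scene6.npz"); hsv=cv2.cvtColor(c["pixels"],cv2.COLOR_RGB2HSV).astype(int)
b=blob((hsv[...,1]>130)&(hsv[...,2]>110)&box(hsv.shape,180,186,197,202))[0];print(b[:2])
ax=np.array([.5387,-.2562])
A=lambda q:(np.degrees(np.arctan2(q[1]-ax[1],q[0]-ax[0])).round(1),np.hypot(*(q[:2]-ax)).round(4))
print("clip",A(ray(c,b[0],.057)))
for z in(.055,.066,.077):print(z,A(ray(c,(200.9,185.1),z)))
```

```text
(array([188.4, 194.4]), [186, 192, 6, 5, 22])
clip (np.float64(-13.4), np.float64(0.0763))
0.055 (np.float64(-0.2), np.float64(0.0476))
0.066 (np.float64(5.5), np.float64(0.0549))
0.077 (np.float64(9.8), np.float64(0.0627))
```

The pointer is at about 1–7°. I'll push another 11°, then back off and lift to see it clearly.

Emit:
move_arm(targets=[0.06, -0.2, 0, -2.75, 1, 0.13, -0.41, 0, -5.5, 1, 0.19, -0.62, 0, -8.25, 1, 0.25, -0.83, 0, -11, 1, 0.25, -0.83, 0, -11, 1, 0.3, -0.5, 0, -11, 1, 0.4, 0.2, 0, -11, 1, 0.6, 1.5, 0, -11, 1, 0.6, 1.5, 3, -11, 1, 0.6, 1.5, 7, -11, 1, 0.6, 1.5, 10, -11, 1, 0.6, 1.5, 11, -11, 1])

```text
t: 13.52
position: [0.5855, -0.2233, 0.1968]
tcp_rot: [0.005, 0.765, 0.644, 0.002]
contact_force: [1.4, 0.1, 1.2]
opening: 0.0
grasp_force: 0.0
```

Emit:
move_arm(targets=[-1, 4, 1, 0, 1, -2, 8, 1, 0, 1, -3, 12, 1, 0, 1, -4, 16, 1, 0, 1, -5, 20, 1, 0, 1, -6, 24, 1, 0, 1, -7, 28, 1, 0, 1, -7, 31, 1, 0, 1, -7, 33, 1, 0, 1, -7, 33, 1, 0, 1])

```text
t: 14.35
position: [0.5114, 0.1107, 0.1997]
tcp_rot: [-0.001, 0.764, 0.645, 0.0]
contact_force: [-0.7, 0.0, 0.6]
opening: -0.0002
grasp_force: 0.0
```

```bash
cat > ptr.py <<'E'
from h import *
import sys
k=sys.argv[1]
c=snap("top",f"pics/top{k}.png");snap("scene",f"pics/scene{k}.png");p=c["pixels"].astype(int)
ax=np.array([.5345,-.2555])
A=lambda q:(np.degrees(np.arctan2(q[1]-ax[1],q[0]-ax[0])).round(1),np.hypot(*(q[:2]-ax)).round(4))
hsv=cv2.cvtColor(c["pixels"],cv2.COLOR_RGB2HSV).astype(int)
b=blob((hsv[...,1]>130)&(hsv[...,2]>110)&box(p.shape,426,198,440,210))[0];print("clip",b[:2],A(ray(c,b[0],.057)))
# white line on the pointer: dark blob within r<62mm around the hub, bright pixels inside its hull
m=np.zeros(p.shape[:2],np.uint8);cv2.circle(m,(428,240),30,1,-1)
b=blob((p.max(2)<62)&(m>0))[0];print("ptr",b[:2])
v,u=np.nonzero(b[2]);P=np.array([ray(c,(x,y),.077)[:2] for x,y in zip(u,v)]);r=np.hypot(*(P-ax).T)
print("max r",r.max());d=P[r>.03].mean(0);print("pointer (dark r>30)",A(d))
a=cv2.imread(f"pics/top{k}.png");b=cv2.imread(f"pics/scene{k}.png");cv2.imwrite(f"pics/c{k}.png",np.hstack([cv2.resize(a[185:300,365:485],None,fx=3.3,fy=3.3,interpolation=2),cv2.resize(b[130:245,150:270],None,fx=3.3,fy=3.3,interpolation=2)]))
s=manip.get_state();print(s["position"],s["contact_force"],s["t"])
E
python3 ptr.py 7
```

```text
clip (array([432.8, 202.5]), [430, 199, 7, 8, 31]) (np.float64(-14.7), np.float64(0.079))
ptr (array([427.3, 232.6]), [419, 211, 17, 37, 339])
max r 0.05707981893820928
pointer (dark r>30) (np.float64(-4.7), np.float64(0.0424))
[0.51205981 0.10770242 0.1996656 ] [0.32991617 0.0024001  0.0297611 ] 14.45
```

View pics/c7.png

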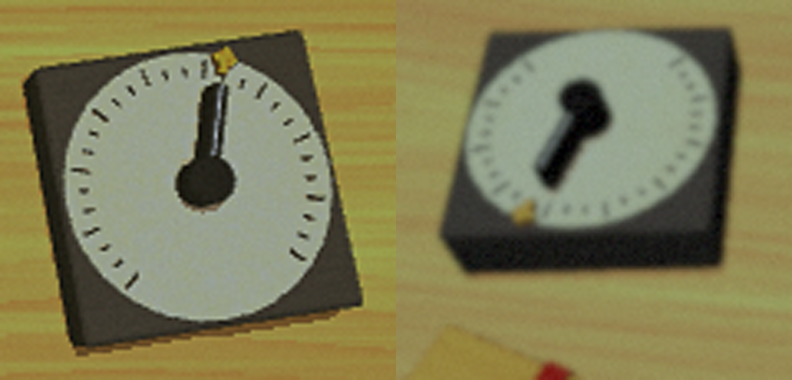

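The left crop shows the white line from (213,157) to (222,85), the hub at (205,182) and the clip at (224,62). The dark blob includes the bar's left side face, so I'll measure from the white line instead.

Run:
```python
from h import *
c=load("pics/top7.npz");f=lambda u,v,z:ray(c,(365+u/3.3-.35,185+v/3.3-.35),z)[:2]
A=lambda a,b:(np.degrees(np.arctan2(*(a-b)[::-1])).round(1),np.hypot(*(a-b)).round(4))
hub=f(205,182,.081);i,o=f(213,157,.077),f(222,85,.077);cl=f(224,62,.057);disc=f(199,187,.05)
print("line",A(o,i),"hub-line",A(o,hub),A(i,hub),"clip/hub",A(cl,hub),"clip/disc",A(cl,disc),hub,disc)
g=cv2.cvtColor(c["pixels"],cv2.COLOR_RGB2GRAY)
P=[]
for v in range(212,232):
    row=g[v,424:436].astype(int); P.append(ray(c,(424+row[:].argmin(),v),.077)[:2]) if 0 else print(v,row.tolist())
```

```text
line (np.float64(-10.7), np.float64(0.0435)) hub-line (np.float64(-14.4), np.float64(0.0596)) (np.float64(-24.3), np.float64(0.0165)) clip/hub (np.float64(-17.2), np.float64(0.079)) clip/disc (np.float64(-13.3), np.float64(0.0775)) [ 0.53353538 -0.25156428] [ 0.53360022 -0.25699338]
212 [158, 152, 104, 21, 22, 27, 42, 100, 80, 37, 125, 160]
213 [158, 150, 32, 25, 26, 31, 49, 125, 80, 38, 121, 159]
214 [157, 150, 23, 25, 29, 26, 47, 120, 43, 49, 167, 159]
215 [160, 152, 25, 22, 29, 25, 51, 138, 42, 50, 167, 158]
216 [154, 71, 31, 23, 25, 27, 59, 171, 24, 63, 164, 158]
217 [151, 71, 19, 25, 26, 31, 62, 168, 20, 66, 165, 156]
218 [151, 51, 24, 27, 32, 33, 60, 123, 29, 89, 163, 158]
219 [149, 54, 24, 29, 28, 33, 58, 125, 27, 88, 163, 157]
220 [157, 49, 22, 25, 27, 34, 67, 122, 38, 127, 162, 155]
221 [159, 66, 26, 25, 29, 43, 98, 74, 40, 126, 162, 157]
222 [147, 35, 25, 26, 29, 49, 129, 74, 34, 119, 162, 158]
223 [145, 20, 25, 29, 29, 46, 123, 41, 48, 166, 159, 156]
224 [146, 24, 26, 27, 30, 53, 138, 44, 52, 164, 157, 156]
225 [150, 20, 25, 28, 32, 59, 171, 19, 67, 165, 159, 156]
226 [154, 19, 29, 29, 26, 63, 170, 21, 64, 167, 158, 159]
227 [104, 19, 28, 31, 33, 63, 120, 20, 64, 165, 159, 155]
228 [53, 22, 27, 26, 30, 63, 122, 30, 92, 164, 158, 155]
229 [50, 23, 28, 30, 35, 69, 128, 36, 128, 162, 155, 159]
230 [35, 25, 26, 27, 40, 100, 79, 39, 126, 161, 158, 155]
231 [25, 28, 28, 31, 51, 129, 84, 38, 122, 163, 159, 156]
```

```bash
cat > line.py <<'E'
from h import *
import sys
c=load(f"pics/top{sys.argv[1]}.npz");g=cv2.cvtColor(c["pixels"],cv2.COLOR_RGB2GRAY).astype(float)
P=[]
for v in range(213,231):
    u=np.arange(424,440); d=np.where(g[v,424:440]<56)[0]; k0,k1=d.min(),d.max(); w=np.clip(g[v,424+k0:424+k1+1]-45,0,None)
    P.append(ray(c,((w*u[k0:k1+1]).sum()/w.sum(),v),.077)[:2])
P=np.array(P);k=np.polyfit(P[:,0],P[:,1],1);print("line angle",np.degrees(np.arctan(k[0])),"y at x=.5345",np.polyval(k,.5345),"y at .592",np.polyval(k,.592))
E
python3 line.py 7
```

```text
line angle -9.75215460291961 y at x=.5345 -0.25578537039215604 y at .592 -0.26566790357552894
```

The white line lies at -9.75° and passes through the axis. The clip is at about -14.3°. I need about 4.5° more, so I'll go back along the same route.

Emit:
move_arm(targets=[0.8, -4, 0, 0, 1, 1.6, -8, 0, 0, 1, 2.4, -12, 0, 0, 1, 3.2, -16, 0, 0, 1, 4, -20, 0, 0, 1, 4.8, -24, 0, 0, 1, 5.8, -28, 0, 0, 1, 6.6, -31.5, 0, -2, 1, 7, -33, 0, -4.4, 1, 7, -33, -1, -4.4, 1, 7, -33, -4, -4.4, 1, 7, -33, -7, -4.4, 1])

```text
t: 15.45
position: [0.5831, -0.2236, 0.1306]
tcp_rot: [0.001, 0.79, 0.613, 0.001]
contact_force: [-0.3, 0.5, -0.6]
opening: -0.0001
grasp_force: 0.0
```

Emit:
move_arm(targets=[0, 0, -3, 0, 1, 0, 0, -4.7, 0, 1, 0, 0, -5, 0, 1, -0.1, -0.8, -5, 0, 1, -0.2, -1.5, -5, 0, 1, -0.27, -2, -5, 0, 1, -0.3, -2.25, -5, 0, 1, -0.3, -2.45, -5, 0, 1, -0.3, -2.6, -5, 0, 1, -0.3, -2.67, -5, 0, 1, -0.3, -2.67, -5, 0, 1, -0.25, -2.3, -5, 0, 1])

```text
t: 16.45
position: [0.5802, -0.2468, 0.0804]
tcp_rot: [0.0, 0.79, 0.613, -0.0]
contact_force: [0.0, -0.9, 0.8]
opening: -0.0
grasp_force: 0.0
```

Emit:
move_arm(targets=[0.1, 0.8, 0, 0, 1, 0.25, 2.3, 0, 0, 1, 0.25, 2.3, 3, 0, 1, 0.25, 2.3, 7, 0, 1, 0.25, 2.3, 11, 0, 1, -1, 6, 12, 0, 1, -2, 10, 12, 0, 1, -3, 14, 12, 0, 1, -4, 18, 12, 0, 1, -5, 22, 12, 0, 1, -6, 26, 12, 0, 1, -7, 30, 12, 0, 1])

```text
t: 17.45
position: [0.5087, 0.0566, 0.2001]
tcp_rot: [-0.0, 0.79, 0.613, -0.0]
contact_force: [0.9, 0.7, 0.6]
opening: -0.0002
grasp_force: 0.0
```

```bash
python3 ptr.py 8; python3 line.py 8; python3 pan.py 9 | grep "scene brass"
```

```text
clip (array([432.8, 202.6]), [430, 199, 7, 8, 32]) (np.float64(-14.7), np.float64(0.0788))
ptr (array([427.9, 232.7]), [419, 211, 17, 37, 337])
max r 0.058080448106463255
pointer (dark r>30) (np.float64(-9.6), np.float64(0.0433))
[0.50768818 0.05959868 0.19975346] [-0.18354434 -0.11960599  0.63773132] 17.55
line angle -14.803258233500161 y at x=.5345 -0.25558053632214484 y at .592 -0.2707761897963973
scene brass (array([362.1, 164.2]), [281, 136, 138, 81, 2909]) [0.49635746 0.07243546 0.058     ]
scene brass (array([328.5, 195.9]), [313, 188, 31, 14, 176]) [0.58485264 0.00984833 0.058     ]
scene brass (array([324.9, 167.5]), [321, 164, 9, 8, 59]) [ 0.51405696 -0.00547221  0.058     ]
scene brass (array([408.6, 221.8]), [401, 220, 18, 4, 33]) [0.62652259 0.16910309 0.058     ]
```

View pics/c8.png

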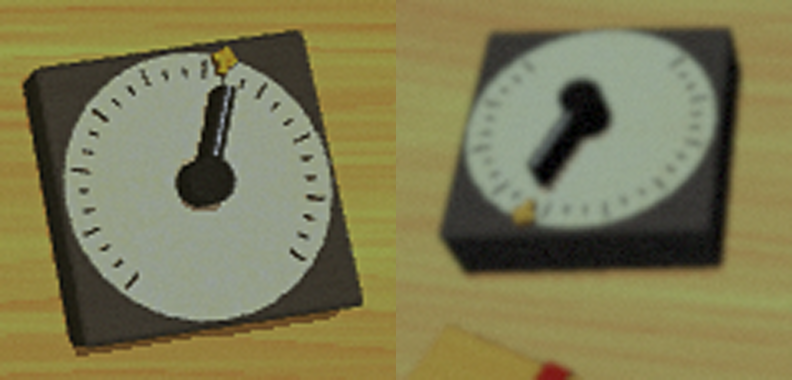

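The pointer's white line is at -14.8° and the clip at -14.4° (±0.5°). The pan is still centred at scene px (325,167), and the arm is clear of everything. I'll hand it in.

```bash
python3 -c "
from rig import manip
print(manip.job_done())"
```

```text
the job is handed in; nothing more can be done
None
```

The pan stands centred in the steel ring to within about 1 mm, the pointer is within about 1° of the brass clip by the camera, the gripper is clear of both, and the job is handed in at about 17.5 s; no verdict came back.

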